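# Zero the tally dial, index the component dispenser three clicks and hold

### The arm

A 6-joint arm with a two-finger parallel gripper is mounted at the origin on the work surface. World frame = base frame: x ahead of the robot, y to its left, z up, the work surface at z = 0. Lengths are in m, angles in rad, forces in N, time in s.
With the tool pointing down it reaches from about 0.25 to 0.8 m from the base axis. Payload 3.9 kg.
Tool frame: the origin (TCP) lies on the centre line of the jaws, within the pads' length; the fingertips stand 19 mm ahead of it and the grasp point (between the pads) is the TCP; z points along the fingers, y is the line along which they close (so a half turn about z gives the same grasp; the last joint's range is limited). The gripper opens to 85 mm and grips with 20 to 120 N. Pads are 22 mm wide; open, the fingers measure 114 mm over their backs; the gripper's body (76 mm by 85 mm) begins 54 mm behind the grasp point. The pads swing forward as they close: fully open they stand 13 mm farther back than shut.
Start: joints at [1.104, 0.26, -0.138, 1.173, 0, 1.571], TCP at [0.236, 0.469, 0.25] pointing down, gripper open.
Joint ranges: [-2.78, 2.78], [-0.83, 1.72], [-1.28, 1.37], [-1.9, 2.12], [-1.57, 1.48], [-3.14, 3.14]. Speed limits (rad/s): [2.57, 2.57, 3.14, 3.14, 3.14, 3.14].

### API

Orientations are given as a 3x3 rotation matrix whose columns are the frame's x, y, z axes.
In Python, from bench import robot gives the robot as it stands.
- The arm moves only by the shell command python3 -m pendant 'ROWS' [FORCE]. ROWS is JSON, a list of rows, each a list of 7 numbers: the gripper command: -1 is shut, 1 is fully open, values between are in proportion, then the shift along the world's x, y, z in mm, then the turn, a rotation vector about the world's x, y, z in rad. In form: [[fingers, tx, ty, tz, wx, wy, wz], ...]. A call has 1 to 8 rows; each row is the pose to reach, as a shift and turn from the pose commanded when the call began; what a row does not reach only later rows make up. A row lasts 1/8 s, in which the tool goes at most 62.5 mm and 10.7 degrees, less where a joint would pass 70% of its speed; a pose out of reach is approached as far as the arm can. A call with a gripper value outside its range is refused whole. The fingers move at their own pace and stop on an object; FORCE is the grip in N (left out, the last holds). Time passes only in rows, so rows that repeat a pose let the fingers close. It gives the time, the measured TCP pose, the force, the opening and the grip force at its end, in the units of the state.
- robot.observe(): the state, without advancing time (a new reading comes with each control period).
- robot.snapshot(name): name is "scene" or "top"; returns the picture (384x512x3 uint8, red, green, blue); there is no depth.
- robot.camera_info(name): a dict with "mtx" (3x3 intrinsics, pixels), "origin" and "rotation" of the camera in the world. Camera axes: x right, y down, z forward; pixel columns grow to the right and rows downward; lengths in m; the calibration is good to about 2 mm. A picture is of the moment at which its call begins. camera_info takes no time and is no camera call.
- robot.job_done(): hands the job in; it is judged then, once.
Trained networks look in the newest picture that a camera, given by its name, has taken for a name from the list of things; names that differ only in an ending like _2 or _b are one class to them, and where a whole thing is asked for, a point or a joint stands for the part that bears it (a point fixed in the world has none). Each returns a list of dicts, best first, with "p" (0 to 1); they miss things now and then, are a little off and sometimes report something else, mostly with a low value. They report only what shows in the picture. A call takes as long as a camera call. They do not tell look-alikes from the thing itself.
- robot.outline_of(camera, name): "pixels" (384x512 bool, what is visible of it) and "box" ([left, top, width, height] as shares, 0 to 1, of the picture: columns of its width, rows of its height, round what is visible of it).
- robot.pinpoint(camera, name): "location" ([column, row] as shares, 0 to 1, of the picture: columns of its width, rows of its height: a listed point, or the origin of a listed thing).
The state is a dict: "clock": time; "qpos": joint angles; "qvel": joint speeds; "joint_torque": joint torques, N m; "ee_pos": TCP position; "eef_rot": TCP orientation; "contact_force": force on the tool from outside, world axes, zero at the start; "moment": the same for the moment, N m; "gripper_width": finger opening in m; "grip_force": force on a finger pad.
Only numpy, scipy, OpenCV 4.12 (cv2) and the standard library are available. Lean on these libraries where they do the work, as an engineer would, in place of code of your own. Each camera call takes 0.05 s, during which the arm holds its last target. There are 200 camera calls.

### The job

First turn the knob of the tally dial anticlockwise back to its zero stop. Then grip the bar knob of the round component dispenser and turn it clockwise, counting three clicks and not letting it run on to a fourth, so that the third pocket stands at the gate; the carousel springs back if let go, so finish still gripping the knob and holding it still at the third click. Leave the other things on the bench where they are.

Things in the scene. Friction and masses are not known exactly. Their poses are not given: they have to be found in the camera images.
- dispenser: Fixed round grey component dispenser: base 176 mm across, 28 mm tall; on it an aluminium carousel disc (152 mm across, top 40 mm above the bench) with 15 rim pockets and a black bar knob in the centre. Origin: centre of the underside, on the carousel's axis; x points to the gate, a 36 mm wide block 79 to 107 mm out, 48 mm tall, with two steel fingers over the rim. Yaw within 0.6 rad.
- carousel (a joint): Carousel and knob angle, rad: 0 at home (its start, on a stop), grows clockwise seen from above. Clicks every 0.419 (24 degrees, one pocket): 0.419, 0.838, 1.257, 1.676; far stop 2.094. A spring pulls it home with 0.05 N m, 0.075 at the third click; clicks add a ripple of 0.04 N m and do not keep it: released, it runs home. Three clicks fit in one grasp.
- index_knob: Black bar knob fixed in the carousel's centre, turning with it. Origin on its axis at the disc's top (40 mm above the bench). A round foot (48 mm across, 8 mm tall) bears an upright bar 46 mm long (along x), 14 mm thick (along y), up to 42 mm above this origin; a white line on top marks its +x end, which points to the gate at home.
- index_knob_grip (a point): Point on the knob's axis to grip at, 73 mm above the bench, 9 mm below the bar's top; x along the bar, y across it (the 14 mm to be gripped), z up.
- tally: Fixed grey tally dial box, 110 x 100 mm, 40 mm tall, with a white round scale and a black bar knob on top, like the dispenser's but on a square box. Origin: centre of the underside, below the knob's axis; its -x axis points to the zero mark, where a small steel pin stands at the scale's edge. Yaw within 0.6 rad; left or right of the dispenser.
- reset_knob (a joint): Angle of the tally knob in rad: 0 on its zero stop (white line towards the zero pin), growing clockwise seen from above to 1.6; it starts between 0.7 and 1.35 and is brought back by turning anticlockwise. It stays where it is left; friction 0.03 N m.
- reset_knob_grip (a point): Point on the tally knob's axis to grip at, 77 mm above the bench, 7 mm below the bar's top. The knob's bar is 42 mm long along this x, 14 mm thick along this y; under it a round skirt of 44 mm, its top 54 mm above the bench. It turns with the knob; the white line on top is at the -x end.
- flux_bottle: White flux bottle with cap, 44 mm across, 85 mm tall, upright; origin at the centre of its underside. Bystander.
- paste_tin: Flat steel paste tin, 52 mm across, 30 mm tall; origin at the centre of its underside. Bystander.
- solder_spool: Grey solder spool, 60 mm across, 42 mm tall, standing on its flange; origin at the centre of its underside. Bystander.
- circuit_board: Bare green circuit board 90 x 70 mm lying flat, parts up to 15 mm tall; origin at the centre of its underside. Bystander.
- screwdriver: Wood-handled screwdriver, 180 mm long, lying on the mat; origin on its underside near the middle, x along its shaft. Bystander.
- tweezers: Steel tweezers, 120 mm long, 7 mm thick, lying on the mat; origin at mid-length, x along it. Bystander.
- part_tray: Low black divided tray 100 x 140 mm, 25 mm tall; origin at the centre of its underside. Bystander.
There are look-alikes about, which are no part of the job. Leave any brown or yellow look-alike of the dispenser alone. Leave any blue look-alike of the tally alone.

How it is judged:
By the outcome, as a careful person would: the job done as asked, in the order asked, and still so for the second after the job is handed in, while the arm keeps its last pose, push and grip.
It also fails if it takes over 48 s, if anything falls off the work surface, if the arm or the gripper's body presses on something with over 40 N, if the wrist force passes 120 N, or if a joint passes its speed limit or range.

## Working session

There is one attempt and no reset: what is moved stays moved. The work goes in short steps, Python scripts to look and compute and a shell command to move; the robot and the scene stay as the last step left them, time stands still between calls to the robot, and variables do not carry over. Pictures are saved under pics/ and viewed, at most 10 in all, crops included, and the job is handed in when it is done.

```bash
mkdir -p pics
python3 - <<'E'
from bench import robot
import cv2,numpy as np
for c in ("top","scene"):
    im=robot.snapshot(c); cv2.imwrite(f"pics/{c}0.png",cv2.resize(im[:,:,::-1],(800,600)))
    i=robot.camera_info(c); print(c,np.round(i["mtx"],1).tolist(),np.round(i["origin"],3),np.round(i["rotation"],3).tolist())
    for n in ("dispenser","index_knob","index_knob_grip","tally","reset_knob_grip"):
        print(n,[(round(d["p"],2),np.round(np.array(d["location"])*[512,384],1).tolist()) for d in robot.pinpoint(c,n)])
E
```

```text
top [[484.2, 0.0, 255.7], [0.0, 484.2, 192.7], [0.0, 0.0, 1.0]] [0.395 0.012 1.608] [[0.011, -0.997, 0.082], [-1.0, -0.011, -0.007], [0.008, -0.082, -0.997]]
dispenser [(0.95, [315.3, 272.3]), (0.62, [126.8, 260.2]), (0.58, [201.3, 205.5])]
index_knob [(0.73, [196.9, 204.5]), (0.49, [125.9, 263.1]), (0.49, [316.2, 272.6])]
index_knob_grip [(0.58, [197.9, 202.6]), (0.49, [313.3, 267.9]), (0.48, [123.3, 260.0])]
tally [(0.95, [375.6, 261.0]), (0.94, [311.5, 192.8])]
reset_knob_grip [(0.69, [316.1, 194.2]), (0.51, [381.5, 262.5])]
scene [[395.1, 0.0, 252.4], [0.0, 395.1, 195.9], [0.0, 0.0, 1.0]] [ 0.928 -0.628  0.862] [[0.859, 0.373, -0.352], [0.513, -0.634, 0.579], [-0.007, -0.677, -0.736]]
dispenser [(0.96, [253.4, 112.1]), (0.66, [294.0, 306.2]), (0.65, [267.2, 165.3]), (0.65, [134.6, 222.5])]
index_knob [(0.8, [267.0, 157.8]), (0.66, [253.4, 99.0]), (0.52, [269.2, 145.4]), (0.51, [130.9, 211.5]), (0.49, [328.1, 241.7])]
index_knob_grip [(0.75, [266.8, 145.3]), (0.74, [253.1, 97.8]), (0.72, [136.5, 205.8])]
tally [(0.9, [90.5, 278.9]), (0.62, [119.7, 323.5]), (0.61, [206.7, 257.0])]
reset_knob_grip [(0.84, [76.7, 259.9]), (0.62, [204.8, 238.1])]
```

View pics/top0.png

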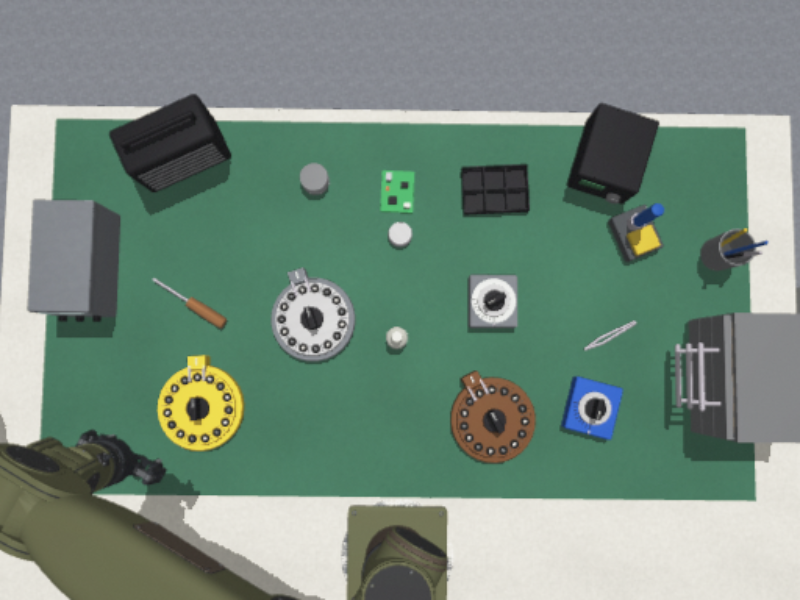

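View pics/scene0.png

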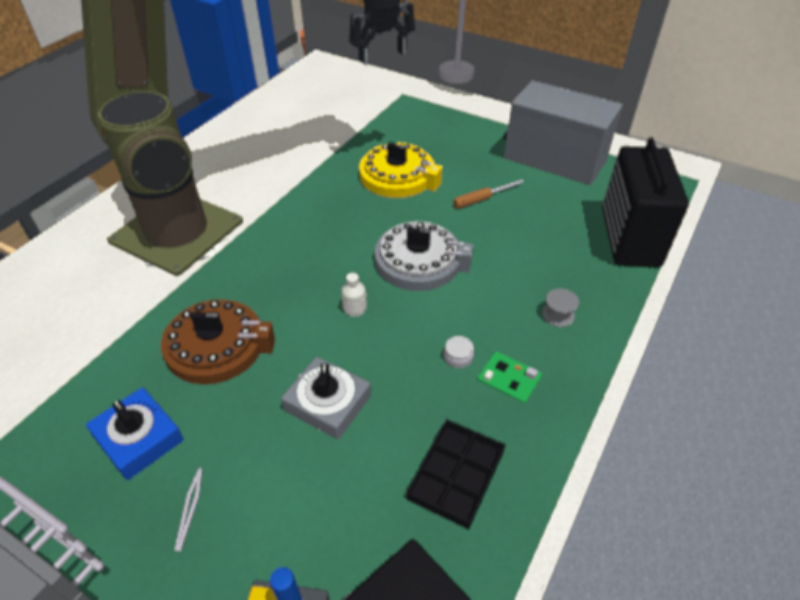

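Candidates in top (800x600): dispensers are yellow (200,405), brown (493,420) and grey (313,318). Only the grey one fits. Tallies are blue (592,408) and grey (493,300), and again the grey one fits. I'll confirm both in an enlarged crop.

```bash
cat > h.py <<'E'
from bench import robot
import cv2,numpy as np
def ray(c,uv):
    i=robot.camera_info(c); d=np.linalg.inv(i["mtx"])@[uv[0],uv[1],1]
    return np.array(i["origin"]),np.array(i["rotation"])@d
def onz(c,uv,z):
    o,d=ray(c,uv); return o+d*(z-o[2])/d[2]
def proj(c,p):
    i=robot.camera_info(c); q=np.array(i["mtx"])@np.array(i["rotation"]).T@(np.array(p)-i["origin"]); return q[:2]/q[2]
E
python3 - <<'E'
from h import *
im=robot.snapshot("top")[:,:,::-1]
a=cv2.resize(im[165:240,165:240],(395,395),interpolation=cv2.INTER_CUBIC)
b=cv2.resize(im[165:225,285:345],(395,395),interpolation=cv2.INTER_CUBIC)
cv2.imwrite("pics/crop1.png",np.hstack([a,b]))
print("disp top",onz("top",(201.3,205.5),0),onz("top",(197.9,202.6),.073),"scene",onz("scene",(267.2,165.3),0),onz("scene",(266.8,145.3),.073))
print("tally top",onz("top",(311.5,192.8),0),onz("top",(316.1,194.2),.077),"scene",onz("scene",(206.7,257),0),onz("scene",(204.8,238.1),.077))
for n in("dispenser","tally","index_knob","reset_knob"):
  for d in robot.outline_of("top",n):
    m=d["pixels"].astype(np.uint8); c=max(cv2.findContours(m,0,2)[0],key=len)
    print(n,d["p"],m.sum(),cv2.minAreaRect(c))
E
```

```text
disp top [0.48310472 0.18134282 0.        ] [0.48819863 0.18462991 0.073     ] scene [4.88850927e-01 1.87122564e-01 1.11022302e-16] [0.48084515 0.19582893 0.073     ]
tally top [ 0.52957604 -0.18497012  0.        ] [ 0.5188417  -0.19013987  0.077     ] scene [ 0.52437423 -0.19603266  0.        ] [ 0.52431867 -0.19173565  0.077     ]
dispenser 0.8 2531 ((127.25001525878906, 259.7500305175781), (53.740108489990234, 55.86143493652344), 45.0)
dispenser 0.75 2334 ((199.47232055664062, 204.05189514160156), (52.882354736328125, 53.29412078857422), 28.07248878479004)
dispenser 0.74 2476 ((315.0281677246094, 267.9276123046875), (54.988277435302734, 54.832942962646484), 21.25050163269043)
tally 0.83 1144 ((378.4117736816406, 260.35296630859375), (33.95498275756836, 34.92512893676758), 14.03624439239502)
tally 0.58 1083 ((314.5, 192.0), (31.0, 34.0), 0.0)
index_knob 0.74 145 ((126.0, 261.0), (12.0, 12.0), 90.0)
index_knob 0.72 186 ((198.75003051757812, 202.75003051757812), (14.849241256713867, 14.142135620117188), 45.0)
index_knob 0.46 164 ((316.0, 268.5), (13.0, 14.0), 90.0)
reset_knob 0.73 156 ((316.0000305175781, 190.99998474121094), (12.727920532226562, 14.142135620117188), 45.0)
reset_knob 0.71 1707 ((199.0, 203.5), (45.0, 46.0), 90.0)
reset_knob 0.48 179 ((381.0, 261.0), (14.0, 14.0), 90.0)
```

View pics/crop1.png

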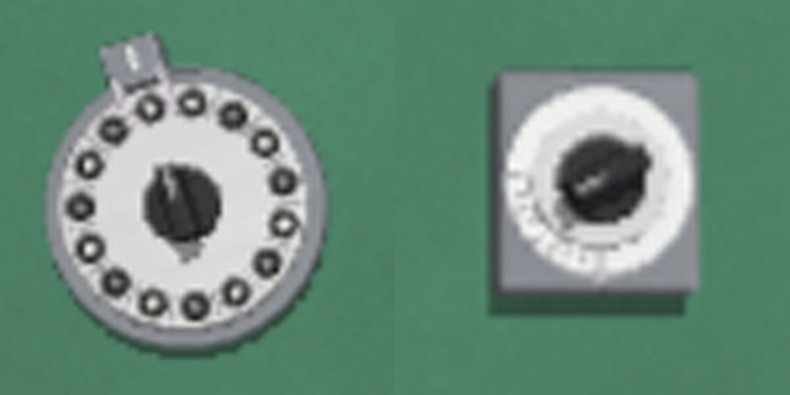

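The crop confirms it. The grey dispenser's gate is at upper left and its line points to the gate. The grey tally's white line points left and slightly down, and the zero pin is at the bottom. Next I'll refine the centres and angles.

Run:
```python
from h import *
im=robot.snapshot("top"); hsv=cv2.cvtColor(im,cv2.COLOR_RGB2HSV)
def blob(x0,y0,w,lo):
    sub=hsv[y0:y0+w,x0:x0+w]; m=((sub[...,2]>lo)&(sub[...,1]<40)).astype(np.uint8)
    c=max(cv2.findContours(m,0,1)[0],key=cv2.contourArea); c=cv2.convexHull(c)
    return c.astype(float)+[x0,y0]
for n,x0,y0,w in(("disp",165,165,75),("tally",285,165,60)):
    c=blob(x0,y0,w,185); (cx,cy),ax,an=cv2.fitEllipse(c.astype(np.float32)); print(n,cx,cy,ax,onz("top",(cx,cy),.04))
C=lambda x,y,s,x0,y0:((x+.5)/s-.5+x0,(y+.5)/s-.5+y0)
s=395/75
c=onz("top",C(182.5,205,s,165,165),.04); g=onz("top",C(134,62,s,165,165),.048)
print("disp pocket centre",c,"gate",g,"yaw",np.arctan2(*(g-c)[1::-1]))
a,b=[onz("top",C(*p,s,165,165),.082) for p in((165,168),(187,225))]; print("bar",a,b)
s=395/60
a,b=[onz("top",C(x-395,y,s,285,165),.084) for x,y in((566,192),(645,155))]; v=(a-b); print("tally bar mid",(a+b)/2,"dir",np.arctan2(v[1],v[0]),np.linalg.norm(v))
e=[onz("top",C(x-395,y,s,285,165),.04) for x,y in((498,72),(697,72),(697,292),(498,292),(602,282))]; print("corners",np.round(e,4).tolist(),np.mean(e[:4],0))
o=robot.observe(); print(o["ee_pos"],np.round(o["eef_rot"],3).tolist(),o["gripper_width"])
for p in((.486,.19,.04),(.525,-.19,.04)): print(proj("scene",p))
v=robot.snapshot("scene")[:,:,::-1]
cv2.imwrite("pics/crop2.png",np.hstack([cv2.resize(v[y:y+h,x:x+h],(395,395),interpolation=2) for x,y,h in((230,120,80),(175,215,68))]))
```

```text
disp 199.18167114257812 202.7726287841797 (45.196815490722656, 47.45379638671875) [0.48968624 0.18417298 0.04      ]
tally 315.5500183105469 191.99929809570312 (28.07577133178711, 28.371166229248047) [ 0.52899286 -0.19324145  0.04      ]
disp pocket centre [0.48726678 0.18391304 0.04      ] gate [0.57450032 0.21460697 0.048     ] yaw 0.33833022668792895
bar [0.50688903 0.19024625 0.082     ] [0.47284481 0.1763856  0.082     ]
tally bar mid [ 0.52866829 -0.19064678  0.084     ] dir 2.0191866991216907 0.0421383790741515
corners [[0.5824, -0.1432, 0.04], [0.5835, -0.2419, 0.04], [0.4744, -0.2416, 0.04], [0.4733, -0.1435, 0.04], [0.4788, -0.1948, 0.04]] [ 0.52841504 -0.19255539  0.04      ]
[0.23627354 0.46882283 0.25034431] [[-0.893, 0.45, 0.0], [0.45, 0.893, 0.0], [-0.0, 0.0, -1.0]] 0.0854654414867331
[267.11529723 155.03826321]
[206.82226004 246.48027813]
```

View pics/crop2.png

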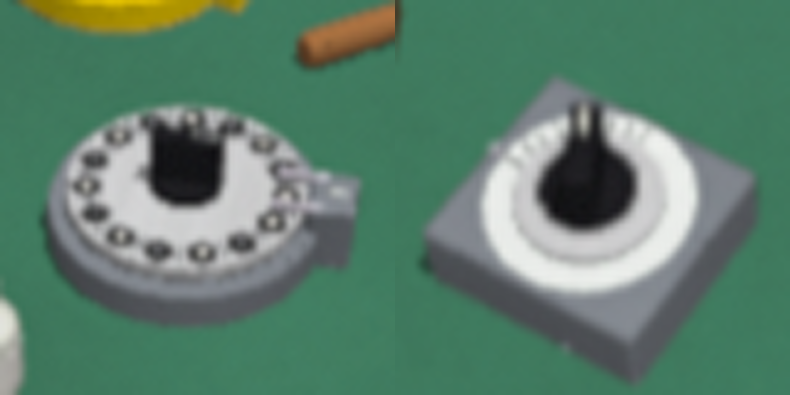

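```bash
python3 -m pendant '[[0,24,-55,-10,0,0,-0.08],[0,48,-110,-20,0,0,-0.16],[0,73,-165,-30,0,0,-0.24],[0,97,-220,-40,0,0,-0.32],[0,121,-275,-50,0,0,-0.4],[0,146,-330,-60,0,0,-0.48],[0,170,-385,-70,0,0,-0.56],[0,194,-440,-80,0,0,-0.655]]' 60; python3 -c "
from h import *
o=robot.observe();print(np.round(o['eef_rot'],3).tolist(),o['qpos'])"
```

```text
clock: 1.95
ee_pos: [0.4311, 0.0269, 0.1704]
eef_rot: [[-0.431, 0.902, 0.001], [0.902, 0.431, 0.0], [-0.0, 0.001, -1.0]]
contact_force: [1.5, 0.6, 1.0]
gripper_width: 0.0426
grip_force: 0.0
[[-0.431, 0.902, 0.001], [0.902, 0.431, 0.0], [-0.0, 0.001, -1.0]] [ 6.22354843e-02  1.55523751e-01 -4.96210868e-01  9.17626130e-01
  2.75272861e-04  1.18715747e+00]
```

```bash
python3 -m pendant '[[0,24,-55,-5,0,0,0],[0,48,-110,-15,0,0,0],[0,73,-165,-25,0,0,0],[0,97,-219,-30,0,0,0],[0,97,-219,-40,0,0,0],[0,97,-219,-40,0,0,0]]'; python3 -c "
from h import *
a=robot.snapshot('top')[160:235,275:350,::-1]; v=robot.snapshot('scene')[190:270,165:245,::-1]
cv2.imwrite('pics/hov.png',np.hstack([cv2.resize(q,(395,395),interpolation=2) for q in(a,v)]))"
```

```text
clock: 2.7
ee_pos: [0.5259, -0.1897, 0.1291]
eef_rot: [[-0.433, 0.901, -0.003], [0.901, 0.433, 0.002], [0.003, -0.002, -1.0]]
contact_force: [-0.3, 0.8, 1.1]
gripper_width: 0.0427
grip_force: 0.0
```

View pics/hov.png

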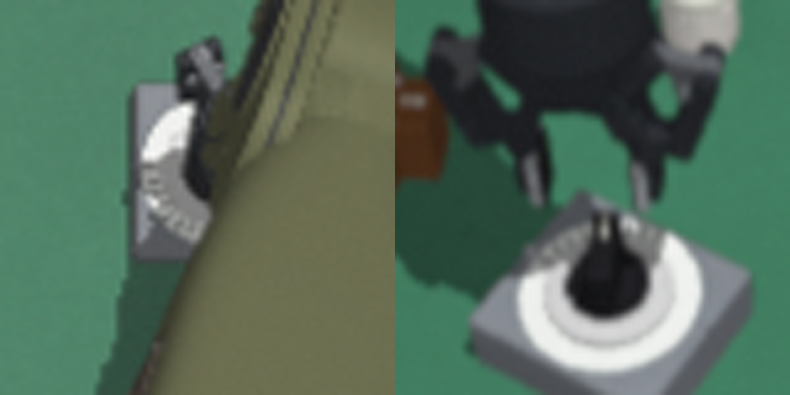

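Scene (right half): the fingers straddle the bar, whose white line is at (605,215). I'll go down and grip.

```bash
python3 -m pendant '[[0,0,0,-20,0,0,0],[0,0,0,-40,0,0,0],[0,0,0,-53,0,0,0],[0,0,0,-53,0,0,0],[-0.5,0,0,-53,0,0,0],[-1,0,0,-53,0,0,0],[-1,0,0,-53,0,0,0],[-1,0,0,-53,0,0,0]]' 40; python3 -c "
from h import *
o=robot.observe();print(o['moment'],o['qpos'])"
```

```text
clock: 3.8
ee_pos: [0.5286, -0.1901, 0.0784]
eef_rot: [[-0.434, 0.901, 0.003], [0.901, 0.434, 0.0], [-0.001, 0.003, -1.0]]
contact_force: [2.8, 2.0, 5.0]
gripper_width: 0.0131
grip_force: 44.2
[ 0.50648099 -0.4338513  -0.00249058] [-0.34593078  0.44563513 -0.33770513  0.78472208  0.00125642  0.77567552]
```

```bash
python3 -m pendant '[[-1,0,0,0,0,0,0.13],[-1,0,0,0,0,0,0.27],[-1,0,0,0,0,0,0.4],[-1,0,0,0,0,0,0.54],[-1,0,0,0,0,0,0.67],[-1,0,0,0,0,0,0.8],[-1,0,0,0,0,0,0.92],[-1,0,0,0,0,0,1.0]]'; python3 -c "
from h import *
o=robot.observe();print(o['moment'],o['qpos'])"
python3 -m pendant '[[-1,0,0,0,0,0,0.03],[-1,0,0,0,0,0,0.06],[-1,0,0,0,0,0,0.06]]'; python3 -c "
from h import *
o=robot.observe();print(o['moment'],o['joint_torque'])"
```

```text
clock: 4.8
ee_pos: [0.5259, -0.1939, 0.0783]
eef_rot: [[-0.993, 0.121, -0.002], [0.121, 0.993, -0.008], [0.001, -0.008, -1.0]]
contact_force: [-4.5, -8.3, 7.7]
gripper_width: 0.0132
grip_force: 44.5
[-1.60646797  0.8700134  -0.08651335] [-0.34857701  0.44517831 -0.33860555  0.78644274 -0.00858972 -0.22700964]
clock: 5.18
ee_pos: [0.5259, -0.1942, 0.0783]
eef_rot: [[-0.998, 0.064, -0.002], [0.064, 0.998, -0.009], [0.002, -0.009, -1.0]]
contact_force: [-4.5, -7.9, 8.3]
gripper_width: 0.0131
grip_force: 44.6
[-1.53765835  0.82519739 -0.07036723] [  5.36346987 -42.20259547  19.54061866  -0.56664962   2.80280516
  -0.05755729]
```

```bash
for i in 1 2 3; do python3 -m pendant '[[-1,0,0,0,0,0,0.02],[-1,0,0,0,0,0,0.04],[-1,0,0,0,0,0,0.04]]' | grep -E "clock|rot|contact"; python3 -c "
from h import *
o=robot.observe();R=o['eef_rot'];print(o['moment'],np.arctan2(R[1][0],R[0][0]),o['qpos'][5])"; done
```

```text
clock: 5.55
eef_rot: [[-1.0, 0.025, -0.002], [0.025, 1.0, -0.009], [0.002, -0.009, -1.0]]
contact_force: [-4.4, -9.3, 7.6]
[-1.74067494  0.84211065 -0.00221823] 3.1170546404380532 -0.3244149546825973
clock: 5.92
eef_rot: [[-1.0, -0.014, -0.003], [-0.014, 1.0, -0.009], [0.003, -0.009, -1.0]]
contact_force: [-4.3, -9.6, 8.5]
[-1.73680722  0.86416278 -0.51354895] -3.1277534066980266 -0.36302661807797465
clock: 6.3
eef_rot: [[-0.999, -0.051, -0.002], [-0.051, 0.999, -0.009], [0.003, -0.009, -1.0]]
contact_force: [-5.4, -8.3, 7.7]
[-1.63588378  0.86797133 -1.45130342] -3.0904457233749283 -0.4005919581886152
```

The moment climbed to −1.45 N m at yaw ≈ π, so the knob is on its stop. I'll release, rise and swing away to verify.

```bash
python3 -m pendant '[[-1,0,0,0,0,0,-0.02],[0,0,0,0,0,0,-0.02],[0,0,0,0,0,0,-0.02],[0,0,0,0,0,0,-0.02],[0,0,0,30,0,0,-0.02],[0,0,0,82,0,0,-0.02],[0,-10,60,82,0,0,-0.02],[0,-20,120,82,0,0,-0.02]]'; python3 -m pendant '[[0,0,60,0,0,0,0.06],[0,0,120,0,0,0,0.1],[0,0,180,0,0,0,0.15],[0,0,180,0,0,0,0.2]]';python3 - <<'E'
from h import *
a=robot.snapshot('top')[165:225,285:345,::-1]; v=robot.snapshot('scene')[215:283,175:243,::-1]
cv2.imwrite('pics/zero.png',np.hstack([cv2.resize(q,(395,395),interpolation=2) for q in(a,v)]))
E
```

```text
clock: 7.3
ee_pos: [0.5078, -0.0692, 0.1601]
eef_rot: [[-0.999, -0.037, 0.002], [-0.037, 0.999, 0.0], [-0.002, -0.0, -1.0]]
contact_force: [-0.2, 0.8, 0.4]
gripper_width: 0.0428
grip_force: 0.0
clock: 7.8
ee_pos: [0.507, 0.1143, 0.1592]
eef_rot: [[-0.97, -0.245, 0.0], [-0.245, 0.97, 0.001], [-0.001, 0.001, -1.0]]
contact_force: [-0.1, -0.7, 0.8]
gripper_width: 0.0426
grip_force: 0.0
```

View pics/zero.png

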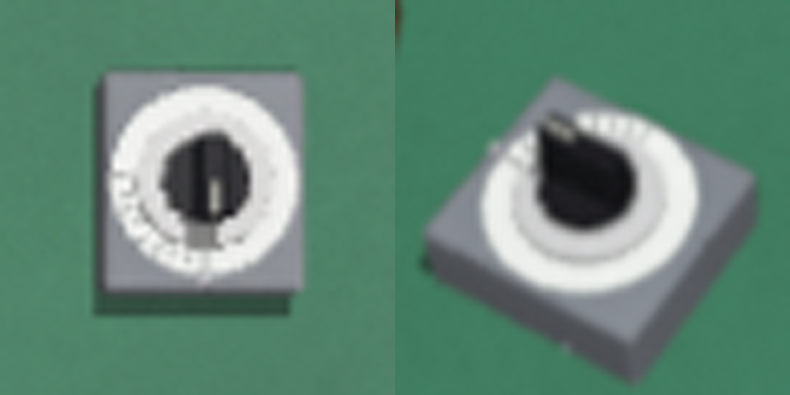

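The tally line points down at the pin (205,278), so it is at zero. On to the dispenser.

```bash
python3 -m pendant '[[0,-10,40,0,0,0,0.05],[0,-19,73,0,0,0,0.107],[0,-19,73,-30,0,0,0.107],[0,-19,73,-40,0,0,0.107],[0,-19,73,-40,0,0,0.107]]'
python3 - <<'E'
from h import *
a=robot.snapshot('top')[160:245,155:240,::-1]; v=robot.snapshot('scene')[100:185,225:310,::-1]
cv2.imwrite('pics/hov2.png',np.hstack([cv2.resize(q,(395,395),interpolation=2) for q in(a,v)]))
E
```

```text
clock: 8.52
ee_pos: [0.4876, 0.1818, 0.1186]
eef_rot: [[-0.942, -0.337, -0.002], [-0.337, 0.942, -0.001], [0.002, -0.0, -1.0]]
contact_force: [0.2, 0.7, 0.9]
gripper_width: 0.043
grip_force: 0.0
```

View pics/hov2.png

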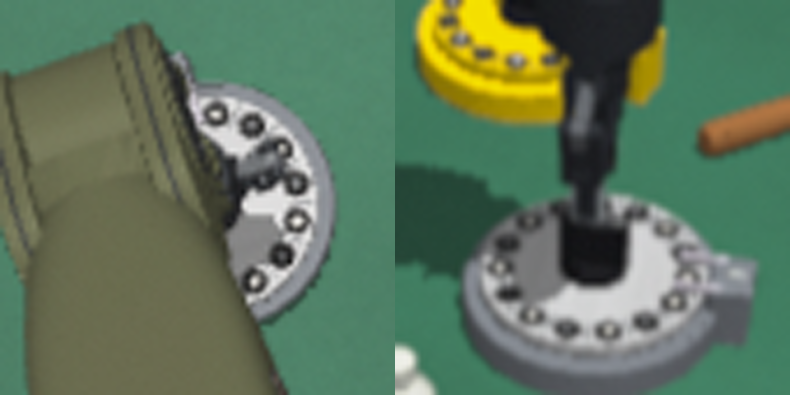

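The jaws stand over the bar in both views, and the gate and pockets are visible in the scene view. I'll descend and grip.

```bash
python3 -m pendant '[[0,0,0,-20,0,0,0],[0,0,0,-38,0,0,0],[0,0,0,-46,0,0,0],[0,0,0,-46,0,0,0],[-0.5,0,0,-46,0,0,0],[-1,0,0,-46,0,0,0],[-1,0,0,-46,0,0,0],[-1,0,0,-46,0,0,0]]' 60; python3 -c "
from h import *
o=robot.observe();R=o['eef_rot'];print(o['moment'],np.arctan2(R[1][1],R[0][1]),o['qpos'][5])"
```

```text
clock: 9.62
ee_pos: [0.4893, 0.1821, 0.0743]
eef_rot: [[-0.941, -0.338, 0.003], [-0.338, 0.941, -0.002], [-0.002, -0.002, -1.0]]
contact_force: [0.5, -5.5, 5.9]
gripper_width: 0.0131
grip_force: 59.7
[-0.86960414 -0.12056157  0.045355  ] 1.915338329117739 0.013040494981044898
```

```bash
M='from h import *
o=robot.observe();R=o["eef_rot"];print(np.round(o["moment"],3),"turn",1.9153-np.arctan2(R[1][1],R[0][1]))'
python3 -m pendant '[[-1,0,-1.5,0,0,0,-0.06],[-1,0,-1.5,0,0,0,-0.12],[-1,0,-1.5,0,0,0,-0.2],[-1,0,-1.5,0,0,0,-0.28],[-1,0,-1.5,0,0,0,-0.35],[-1,0,-1.5,0,0,0,-0.42],[-1,0,-1.5,0,0,0,-0.42]]'; python3 -c "$M"
python3 -m pendant '[[-1,0,0,0,0,0,-0.07],[-1,0,0,0,0,0,-0.14],[-1,0,0,0,0,0,-0.21],[-1,0,0,0,0,0,-0.28],[-1,0,0,0,0,0,-0.35],[-1,0,0,0,0,0,-0.42],[-1,0,0,0,0,0,-0.42]]'; python3 -c "$M"
python3 -m pendant '[[-1,0,0,0,0,0,-0.07],[-1,0,0,0,0,0,-0.14],[-1,0,0,0,0,0,-0.21],[-1,0,0,0,0,0,-0.28],[-1,0,0,0,0,0,-0.33],[-1,0,0,0,0,0,-0.37],[-1,0,0,0,0,0,-0.4],[-1,0,0,0,0,0,-0.4]]'; python3 -c "$M"'
v=robot.snapshot("scene")[100:185,225:310,::-1];a=robot.snapshot("top")[160:245,155:240,::-1]
cv2.imwrite("pics/turn.png",np.hstack([cv2.resize(q,(395,395),interpolation=2) for q in(a,v)]))'
```

```text
clock: 10.5
ee_pos: [0.4893, 0.182, 0.0743]
eef_rot: [[-0.997, 0.074, 0.002], [0.074, 0.997, 0.002], [-0.002, 0.002, -1.0]]
contact_force: [1.0, 0.0, 4.9]
gripper_width: 0.013
grip_force: 59.5
[-0.152 -0.034  0.014] turn 0.41839406785900746
clock: 11.38
ee_pos: [0.4894, 0.1821, 0.0743]
eef_rot: [[-0.881, 0.474, 0.002], [0.474, 0.881, 0.002], [-0.001, 0.003, -1.0]]
contact_force: [0.4, 0.0, 5.0]
gripper_width: 0.0131
grip_force: 59.6
[-0.185 -0.025  0.095] turn 0.8381950397052746
clock: 12.38
ee_pos: [0.4894, 0.1822, 0.0743]
eef_rot: [[-0.627, 0.779, 0.002], [0.779, 0.627, 0.002], [-0.0, 0.003, -1.0]]
contact_force: [0.6, -1.0, 5.1]
gripper_width: 0.013
grip_force: 59.6
[-0.209 -0.035  0.09 ] turn 1.237964965367462
```

View pics/turn.png

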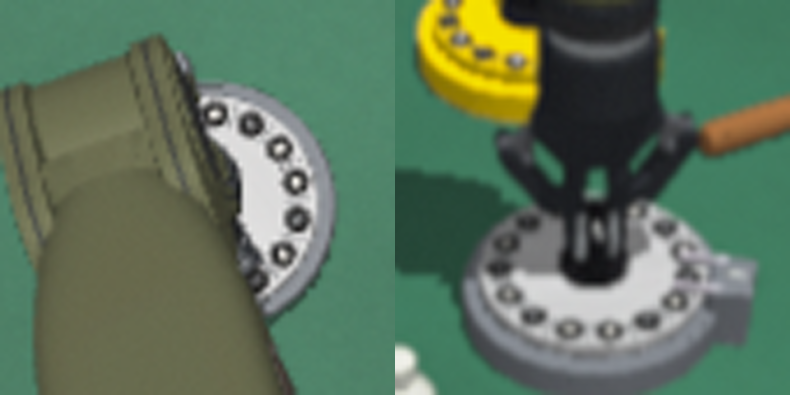

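Top (left half): the pockets at (216,114), (295,182) and (282,254) coincide to about 1 px with their home places, so the carousel is just short of the third click. I'll add 0.02 and measure the pocket phase.

```bash
python3 -m pendant '[[-1,0,0,0,0,0,-0.01],[-1,0,0,0,0,0,-0.02],[-1,0,0,0,0,0,-0.02]]' | grep -E "clock|rot|grip"
cat > ph.py <<'E'
from h import *
o=robot.observe();R=o["eef_rot"];print(np.round(o["moment"],3),"turn",1.9153-np.arctan2(R[1][1],R[0][1]))
s=395/85; old=cv2.imread("pics/hov2.png",0).astype(np.float32); prev=cv2.imread("pics/turn.png",0).astype(np.float32)
now=np.hstack([cv2.resize(robot.snapshot(c)[y:y+85,x:x+85,::-1],(395,395),interpolation=2) for c,x,y in(("top",155,160),("scene",225,100))])
now=cv2.cvtColor(now,cv2.COLOR_BGR2GRAY).astype(np.float32)
# visible sectors in world angle: top = right side (-y), scene = front (facing camera)
for cam,x0,y0,off,lo,hi in(("top",155,160,0,-2.2,-0.6),("scene",225,100,395,-2.2,-0.2)):
    n=int((hi-lo)/(2*np.pi/15)); hi=lo+n*2*np.pi/15
    th=np.linspace(lo,hi,400,endpoint=False); res=[]
    for im in(old,prev,now):
        acc=0
        for r in np.arange(.054,.068,.001):
            uv=np.array([proj(cam,(.4893+r*np.cos(t),.1825+r*np.sin(t),.04)) for t in th])
            uv=(uv-[x0,y0]+.5)*s-.5
            acc=acc+cv2.remap(im[:,off:off+395],uv[:,:1].astype(np.float32),uv[:,1:].astype(np.float32),1)[:,0]
        res.append(np.sum((acc-acc.mean())*np.exp(-15j*th)))
    print(cam,n,"amp",np.abs(res).round(),"CW shift past whole pockets: prev %.4f now %.4f"%tuple(np.angle(np.array(res[1:])/res[0])/15))
E
python3 ph.py
```

```text
clock: 12.85
eef_rot: [[-0.611, 0.792, 0.002], [0.792, 0.611, 0.002], [-0.0, 0.003, -1.0]]
gripper_width: 0.0132
grip_force: 59.6
[-0.219 -0.022  0.095] turn 1.2578109292034054Traceback (most recent call last):
  File "ph.py", line 13, in <module>
    uv=np.array([proj(cam,(.4893+r*np.cos(t),.1825+r*np.sin(t),.04)) for t in th])
                 ~~~~^^^^^^^^^^^^^^^^^^^^^^^^^^^^^^^^^^^^^^^^^^^^^^^
  File "h.py", line 9, in proj
    i=robot.camera_info(c); q=np.array(i["mtx"])@np.array(i["rotation"]).T@(np.array(p)-i["origin"]); return q[:2]/q[2]
ValueError: time passes only in moves, steps and waits
```

```bash
cat > h2.py <<'E'
E
sed -i 's/^def proj.*/from functools import lru_cache\ninfo=lru_cache(robot.camera_info)\ndef proj(c,p):/; s/    i=robot.camera_info(c); q=/    i=info(c); q=/' h.py; rm h2.py; python3 ph.py
```

```text
[-0.163 -0.054  0.116] turn 1.2577554360347998
top 3 amp [136066. 146334. 163372.] CW shift past whole pockets: prev -0.0064 now 0.0164
scene 4 amp [110555.  97592.  90188.] CW shift past whole pockets: prev -0.0214 now 0.0070
```

The pocket phase is within about 0.01 rad of the third click and the grip is holding. I'll hold briefly, then hand in.

```bash
python3 -m pendant '[[-1,0,0,0,0,0,0],[-1,0,0,0,0,0,0],[-1,0,0,0,0,0,0],[-1,0,0,0,0,0,0]]' | grep -E "clock|rot|grip" && python3 -c "
from bench import robot
print(robot.job_done())"
```

```text
clock: 13.55
eef_rot: [[-0.611, 0.791, 0.002], [0.792, 0.611, 0.002], [-0.0, 0.003, -1.0]]
gripper_width: 0.013
grip_force: 59.6
the job is handed in; nothing more can be done
None
```

The job is handed in: the tally knob is back on its zero stop, and the grey dispenser is gripped and held at its third click (about 1.26 rad), at 13.6 s on the robot's clock; the hand-in returned no verdict.

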